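# Find and seat the rocking tin lid

## Robot

A 6-joint arm with a two-finger parallel gripper is mounted at the origin on the work surface. World frame = base frame: x ahead of the robot, y to its left, z up, the work surface at z = 0. Lengths are in m, angles in rad, forces in N, time in s.
With the tool pointing down it reaches from about 0.35 to 0.85 m from the base axis. Payload 8.1 kg.
Tool frame: the origin (TCP) lies between the finger pads; the fingertips stand tips_ahead ahead of it and the grasp point (between the pads) lies 8 mm behind it (tips_ahead is the distance from the TCP to the fingertips, in m); z points along the fingers, x is the direction in which the jaws open and shut, and the axes are right-handed (so a half turn about z gives the same grasp; the last joint's range is limited). The gripper opens to 93 mm and grips with 3 to 60 N. Pads are 15 mm wide; open, the fingers measure 128 mm over their backs; the gripper's body (75 mm by 188 mm) begins 65 mm behind the grasp point.
Start: joints at [-1.204, 0.13, 1.488, -0, 1.523, -0.085], TCP at [0.262, -0.54, 0.23] pointing down, gripper open.
Joint ranges: [-2.96, 2.96], [-0.89, 2.26], [0.02, 2.5], [-1.34, 4.48], [0, 2.73], [-2.66, 2.66]. Speed limits (rad/s): [2.39, 2.39, 2.79, 3.14, 3.14, 3.14].

## Interface

Orientations are given as a rotation vector (axis times angle).
In Python, from plant import * gives the robot as it stands.
- The arm moves only by the tool play_rows, never from a script. Its argument "increments" is a list that holds one entry, the list of rows, each a list of 4 numbers: the shift along the tool's x, y, z in cm, then the turn about the tool's z in rad. A call has 1 to 5 rows; each row is the pose to reach, as a shift and turn from the pose measured when the call began, along the tool's axes at that moment; what a row does not reach only later rows make up. A row lasts 1/10 s, in which the tool goes at most 50 mm and 8.59 degrees, less where a joint would pass 70% of its speed; a pose out of reach is approached as far as the arm can. A call with a gripper value outside its range is refused whole. "jaw" is the finger opening in cm, from 0 to 9.3, set as the call begins (left out, the last holds). The fingers move at their own pace and stop on an object; "squeeze" is the grip in N (left out, the last holds). Time passes only in rows, so rows that repeat a pose let the fingers close. It gives the time, the measured TCP pose, the force and the opening at its end, in the units of the state.
- read_state(): the state, without advancing time (a new reading comes with each control period).
- read_camera(name): name is "side" or "top" or "wrist"; returns (picture, depth): 480x640x3 uint8, blue, green, red; 480x640 float32, m along the optical axis (not along the pixel's ray), 0 where there is no reading.
- camera_params(name): a dict with "K" (3x3 intrinsics, pixels), "eye" and "orientation" of the camera in the world. Camera axes: x right, y up, looking along -z (the intrinsics and any distortion apply to the point x, -y, -z); pixel columns grow to the right and rows downward; lengths in m; the calibration is good to about 2 mm. A picture is of the moment at which its call begins: read the wrist's pose just before it. camera_params takes no time and is no camera call; for the wrist camera it gives the pose at the moment of the call.
- close_job(): hands the job in, once; it reports no verdict.
The state is a dict: "t": time; "q": joint angles; "dq": joint speeds; "joint_torque": joint torques, N m; "tool_pos": TCP position; "orientation": TCP orientation; "force": force on the tool from outside, world axes, zero at the start; "wrist_torque": the same for the moment, N m; "opening": finger opening in m.
Only numpy, scipy, OpenCV 4.12 (cv2) and the standard library are available. Lean on these libraries where they do the work, as an engineer would, in place of code of your own. Each camera call takes 0.05 s, during which the arm holds its last target.

## Task

One of the four storage tins in the wooden tray has a lid that is not properly on. With the fingertips press lightly near the edge of the lids to find the one that rocks, then press that lid down on its knob, in the middle, until it is fully home and no longer rocks. Do not lean hard on lids that do not give, do not pull the loose lid up, and leave everything else where it stands.

Things in the scene. Friction and masses are not known exactly. Their poses are not given: they have to be found in the camera images.
- tray: Fixed open wooden tray, 262 x 262 mm, walls 7 mm thick and 45 mm high; origin at the centre of its underside, z up, x and y along its sides. Four identical round steel storage tins, 103 mm across and fixed, stand in it at x = +-62 mm, y = +-62 mm of this frame. One tin's lid is loose, in any of the four places, different each time; at rest all lids lie level.
- place_1 (a point): Axis of the tin at tray x -62, y -62 mm, 118 mm above the tray's underside. Each tin has a flat round steel lid, 108 mm across, with a round wooden knob in the middle, 23 mm across and 12.5 mm high; the lid's top is flat from 16 mm off the centre to its edge. The tins differ in height: the flat tops lie 114 to 123 mm above the work surface, which does not tell the loose one.
- place_2 (a point): Same for the tin at tray x +62, y -62 mm. How a lid that is home feels: pressed anywhere it stays level; its seal gives about 0.3 mm per newton, 5 mm at most, and it comes back up.
- place_3 (a point): Same for the tin at tray x +62, y +62 mm. How the loose lid feels: it stands 4 mm proud of its rim and rocks all ways about its centre. Pressed with 2 to 5 N at 25 to 45 mm off the centre, that side dips 2 to 4 mm (about 0.08 rad) until it meets the rim; it springs back level when let go. A light press there does not push it home.
- place_4 (a point): Same for the tin at tray x -62, y +62 mm. How the loose lid is seated: pressed on its knob with about 10 to 12 N it slides straight down 4 mm, comes to rest on its rim all round and stays there by friction. More than 25 N on the other lids or anything else before that is too hard.
- seat (a joint): How far the one loose lid (the joint does not tell which of the four it is) has been pushed down, in m: about 0 (-0.0006 to 0) at the start, 0.004 when home on its rim; negative if it is pulled up.
- rock_a (a joint): Tilt of that same loose lid about one horizontal axis through its centre, rad; 0 when level, up to about +-0.09 while an edge is pressed down, and again 0 when let go.
- rock_b (a joint): Tilt of the loose lid about the other horizontal axis, at right angles to rock_a, rad; as above.
- vanilla: Bystander: small brown glass bottle, 34 mm across, 105 mm high, standing in the middle of the tray between the four tins; origin at the centre of its foot. Leave it.
- brush: Bystander: pastry brush, 200 mm long, lying beside the tray; origin near its middle, handle to its -x. Leave it.
- measure: Bystander: steel measuring cup with a handle, 68 mm across, 45 mm high, beside the tray; origin at the centre of its foot. Leave it.
- cutter: Bystander: round steel biscuit cutter, a ring 68 mm across and 30 mm high, beside the tray; origin at the centre of its lower edge. Leave it.
- jar: Bystander: small glass jar with a steel cap, 56 mm across, 65 mm high, beyond the tray; origin at the centre of its foot. Leave it.
- spatula: Bystander: spatula, 240 mm long, lying to the robot's right; origin near its middle. Leave it.
- ramekin: Bystander: white ceramic baking dish, 86 mm across, 45 mm high, to the robot's left; origin at the centre of its foot. Leave it.

How it is judged:
By the outcome, as a careful person would: the job done as asked, in the order asked, and still so for the second after the job is handed in, with the robot touching nothing.
It also fails if it takes over 48 s, if anything falls off the work surface, if the arm or the gripper's body presses on something with over 40 N, if the wrist force passes 120 N, or if a joint passes its speed limit or range.

## Working session

There is one attempt and no reset: what is moved stays moved. The work goes in short steps, Python scripts to look and compute and a tool call to move; the robot and the scene stay as the last step left them, time stands still between calls to the robot, and variables do not carry over. Pictures are saved under pics/ and viewed, and the job is handed in when it is done.

Besides the shell and the picture viewer there is one more tool, called after "Request:" as name(argument=value, ...) on one line, values as JSON. play_rows: Moves the arm, as the interface text tells. Its arguments: {"type":"object","properties":{"increments":{"type":"array"},"jaw":{"type":"number"},"squeeze":{"type":"number"}},"required":["increments"]}

```bash
ls; mkdir -p pics; python3 - <<'E'
from plant import *
import cv2,numpy as np
s=read_state();print(s)
for n in("top","side"):
    im,d=read_camera(n);cv2.imwrite(f"pics/{n}0.png",im);np.save(f"{n}0.npy",d);p=camera_params(n);print(n,p)
E
```

```text
pics
{'t': 0.0, 'q': array([-1.20443993e+00,  1.31165933e-01,  1.48928765e+00,  8.55714919e-06,
        1.52299660e+00, -8.54292650e-02]), 'dq': array([-4.89540365e-04, -2.08420593e-04,  8.61629722e-05, -3.11408414e-04,
       -1.38364007e-03, -1.49181968e-04]), 'joint_torque': array([ 1.04515522e-03, -5.59831274e+01, -4.91765463e+01,  7.68682547e-02,
        3.54440894e-02, -1.52534649e-04]), 'tool_pos': array([ 0.26175123, -0.53927783,  0.22857999]), 'orientation': array([-2.66160235e+00,  1.66685758e+00,  2.32282514e-03]), 'force': array([ 0.1149072 ,  0.02756264, -0.43804333]), 'wrist_torque': array([-0.05339525,  0.00015511,  0.00570797]), 'opening': 0.09295111481107307}
top {'K': array([[473.44851242,   0.        , 320.11366961],
       [  0.        , 473.44851242, 235.83848163],
       [  0.        ,   0.        ,   1.        ]]), 'eye': array([ 0.33137575, -0.08611867,  1.44804402]), 'orientation': array([ 0.10929144, -0.10789737, -1.55710902])}
side {'K': array([[591.73731216,   0.        , 318.97121628],
       [  0.        , 591.73731216, 236.36630774],
       [  0.        ,   0.        ,   1.        ]]), 'eye': array([0.4438902 , 1.05278305, 0.78038887]), 'orientation': array([ 0.03974589, -1.5301786 , -2.701367  ])}
```

View pics/top0.png

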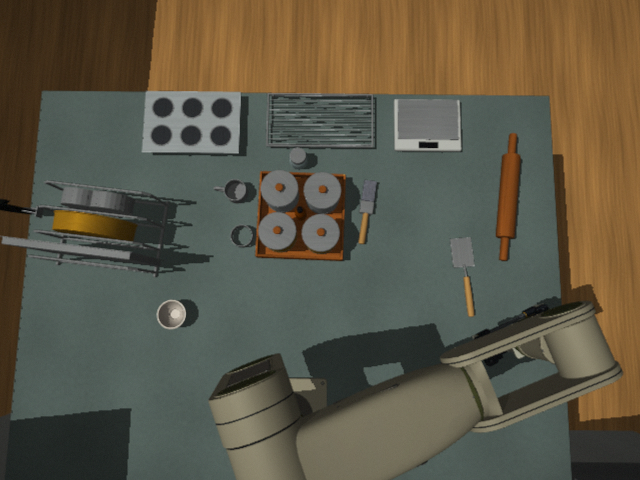

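View pics/side0.png

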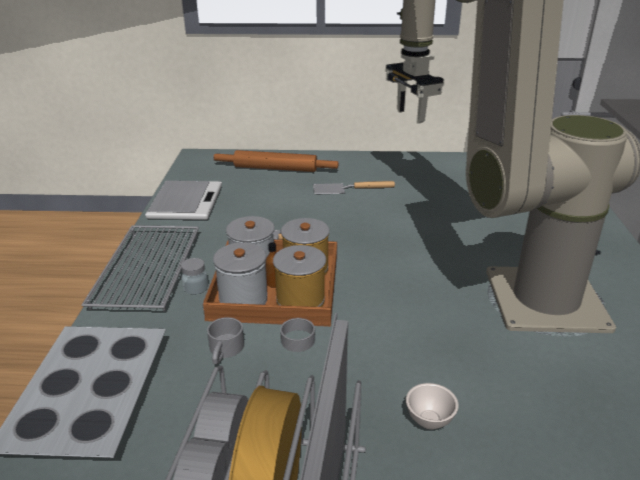

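The top view shows the knobs at about (280,187), (323,189), (277,230) and (321,232). In the side view they are at about (251,223), (305,225), (239,253) and (300,256). Next I triangulate them.

```bash
cat > h.py <<'E'
import numpy as np,cv2
from scipy.spatial.transform import Rotation as R
def ray(p,u,v):
    K=p["K"];d=np.array([(u-K[0,2])/K[0,0],-(v-K[1,2])/K[1,1],-1.]);return p["eye"],R.from_rotvec(p["orientation"]).apply(d)
def tri(o1,d1,o2,d2):
    A=np.c_[d1,-d2];s=np.linalg.lstsq(A,o2-o1,rcond=None)[0]
    a=o1+s[0]*d1;b=o2+s[1]*d2;return (a+b)/2,np.linalg.norm(a-b)
def blob(im,c,r=8):
    b,g,rr=[im[:,:,i].astype(float) for i in range(3)]
    m=((rr>1.5*b)&(rr>60)).astype(np.uint8)
    w=np.zeros_like(m);cv2.circle(w,c,r,1,-1);m=m&w
    M=cv2.moments(m,True);return M['m10']/M['m00'],M['m01']/M['m00'],M['m00']
E
python3 - <<'E'
from plant import *
from h import *
t=cv2.imread("pics/top0.png");s=cv2.imread("pics/side0.png");dt=np.load("top0.npy");ds=np.load("side0.npy")
pt=camera_params("top");ps=camera_params("side")
T=[(277,230),(321,232),(323,189),(280,187)]
S=dict()
P=[]
names="A(near-left) B(near-right) C(far-right) D(far-left)".split()
for n,a,b in zip(names,T,[(300,256),(305,225),(251,223),(239,253)]):
    x=blob(t,a);y=blob(s,b,9)
    p,e=tri(*ray(pt,*x[:2]),*ray(ps,*y[:2]));P.append(p)
    o,d=ray(pt,*x[:2]);q=o+d*dt[int(round(x[1])),int(round(x[0]))]
    # lid top by depth, annulus
    hs=[]
    for k in range(16):
        u=x[0]+12*np.cos(k*.3927);v=x[1]+12*np.sin(k*.3927);o,d=ray(pt,u,v);hs.append((o+d*dt[int(round(v)),int(round(u))])[2])
    print(n,np.round(x,1),np.round(y,1),p.round(4),round(e,4),"depth",q.round(4),"lid",np.round(np.median(hs),4))
P=np.array(P);print([np.linalg.norm(P[i]-P[(i+1)%4]).round(4) for i in range(4)],P.mean(0))
v=P[3]-P[0];w=P[2]-P[1];print(np.arctan2(v[1],v[0]),np.arctan2(w[1],w[0]))
E
```

```text
A(near-left) [276.6 229.6  52. ] [299.  254.8  73. ] [0.5322 0.0391 0.1274] 0.0009 depth [0.5311 0.0387 0.1321] lid 0.1176
B(near-right) [320.5 231.5  52. ] [304.7 225.9  56. ] [ 0.5288 -0.0849  0.124 ] 0.0009 depth [ 0.5276 -0.0849  0.1291] lid 0.1143
C(far-right) [322.2 188.8  51. ] [249.6 223.9  57. ] [ 0.6524 -0.0885  0.1245] 0.0009 depth [ 0.6509 -0.0885  0.1288] lid 0.1142
D(far-left) [278.8 186.8  50. ] [238.9 252.2  68. ] [0.656  0.0357 0.1284] 0.001 depth [0.6548 0.0354 0.1313] lid 0.1197
[np.float64(0.1241), np.float64(0.1237), np.float64(0.1243), np.float64(0.1239)] [ 0.5923578  -0.0246297   0.12606591]
-0.02713564175588763 -0.02909916416960052
```

```bash
cat >> h.py <<'E'
def plan(s,xy,z,yawx=None):
    """shift in tool axes (cm) to put TIP at xy,z ; turn to have tool x along world angle yawx"""
    Rm=R.from_rotvec(s["orientation"]).as_matrix()
    from plant import tips_ahead
    d=np.array([*xy,z+tips_ahead])-s["tool_pos"]
    print("tool axes",Rm.round(3).tolist(),"tip",(s["tool_pos"]+Rm[:,2]*tips_ahead).round(4),"F",s["force"].round(2),"t",s["t"])
    print("shift cm",(Rm.T@d*100).round(2))
    if yawx is not None:
        a=np.arctan2(Rm[1,0],Rm[0,0]);t=(a-yawx+np.pi/2)%np.pi-np.pi/2;print("turn about tool z",round(t,3))
E
python3 - <<'E'
from plant import *
import plant; print([k for k in dir(plant) if k[0]!='_'])
print(tips_ahead)
from h import *
# A pressed at x-36mm along tray axis
u=np.array([np.cos(-.028),np.sin(-.028)])
c=np.array([.5288,-.0849])
plan(read_state(),c-.036*u,.150,np.pi/2-.028)
E
```

```text
['IKError', 'camera_params', 'close_job', 'read_camera', 'read_state', 'tips_ahead']
0.011
tool axes [[0.437, -0.9, -0.001], [-0.9, -0.437, 0.002], [-0.002, -0.0, -1.0]] tip [ 0.2618 -0.5393  0.2177] F [-0.29 -0.14  0.13] t 0.1
shift cm [-30.88 -40.67   6.83]
turn about tool z 0.48
```

Request:
play_rows(increments=[[[-3,-4,0,0.05],[-6.5,-8.5,0,0.12],[-10.5,-13.8,0,0.2],[-14.5,-19,0,0.28],[-18.5,-24.4,0,0.36]]], jaw=0, squeeze=10)

```text
t: 0.6
tool_pos: [0.3749, -0.3147, 0.2285]
orientation: [-2.316, 2.121, 0.003]
force: [0.5, -0.7, 0.6]
opening: 0.0575
```

```bash
cat > p.py <<'E'
import sys
from plant import *
from h import *
C=dict(A=(.5322,.0391),B=(.5288,-.0849),C=(.6524,-.0885),D=(.656,.0357))
u=np.array([np.cos(-.028),np.sin(-.028)])
s=read_state();print("open",s["opening"])
plan(s,np.array(C[sys.argv[1]])+float(sys.argv[2])*u,float(sys.argv[3]),np.pi/2-.028)
E
python3 p.py B -.036 .15
```

```text
open 0.05751702485453069
tool axes [[0.088, -0.996, -0.001], [-0.996, -0.088, 0.002], [-0.002, 0.001, -1.0]] tip [ 0.3749 -0.3146  0.2175] F [ 0.55 -0.74  0.57] t 0.6
shift cm [-21.94 -13.78   6.79]
turn about tool z 0.116
```

Request:
play_rows(increments=[[[-4.3,-2.7,1,0.04],[-8.6,-5.4,2,0.08],[-13,-8.2,3,0.116],[-17.5,-11,4,0.116],[-21.9,-13.8,5,0.116]]])

```text
t: 1.1
tool_pos: [0.4864, -0.0958, 0.1813]
orientation: [-2.19, 2.252, 0.003]
force: [0.6, -0.9, -0.3]
opening: 0.0176
```

```bash
python3 p.py B -.036 .13
```

```text
open 0.01760316208433722
tool axes [[-0.028, -1.0, -0.001], [-1.0, 0.028, 0.002], [-0.002, 0.001, -1.0]] tip [ 0.4864 -0.0958  0.1703] F [ 0.64 -0.95 -0.28] t 1.1
shift cm [-1.2  -0.61  4.03]
turn about tool z -0.0
```

Request:
play_rows(increments=[[[-1.2,-0.6,1,0],[-1.2,-0.6,2.5,0],[-1.2,-0.6,4.0,0],[-1.2,-0.6,4.5,0],[-1.2,-0.6,4.5,0]]])

```text
t: 1.6
tool_pos: [0.4913, -0.0848, 0.1348]
orientation: [2.187, -2.254, -0.007]
force: [-0.4, -0.4, 1.1]
opening: 0.0003
```

```bash
python3 p.py B -.036 .1143
```

```text
open 0.00034161650190641583
tool axes [[-0.03, -1.0, -0.004], [-1.0, 0.03, 0.002], [-0.002, 0.004, -1.0]] tip [ 0.4913 -0.0848  0.1238] F [-0.36 -0.44  1.07] t 1.6
shift cm [-0.09 -0.15  0.95]
turn about tool z -0.002
```

Request:
play_rows(increments=[[[-0.1,-0.15,0.3,0],[-0.1,-0.15,0.6,0],[-0.1,-0.15,0.85,0],[-0.1,-0.15,0.85,0],[-0.1,-0.15,0.85,0]]])

```text
t: 2.1
tool_pos: [0.4929, -0.0839, 0.1265]
orientation: [2.187, -2.254, -0.006]
force: [-0.8, 0.3, 0.3]
opening: 0.0003
```

Request:
play_rows(increments=[[[0,0,0.05,0],[0,0,0.1,0],[0,0,0.1,0],[0,0,0.1,0]]])

```text
t: 2.5
tool_pos: [0.4931, -0.0839, 0.1257]
orientation: [2.188, -2.254, -0.006]
force: [-0.7, 0.2, 1.7]
opening: 0.0001
```

Request:
play_rows(increments=[[[0,0,0.05,0],[0,0,0.1,0],[0,0,0.1,0],[0,0,0.1,0]]])

```text
t: 2.9
tool_pos: [0.4931, -0.0839, 0.1249]
orientation: [2.188, -2.254, -0.006]
force: [-2.6, 0.6, 3.8]
opening: 0.0005
```

Request:
play_rows(increments=[[[0,0,0.05,0],[0,0,0.1,0],[0,0,0.1,0],[0,0,0.1,0]]])

```text
t: 3.3
tool_pos: [0.4931, -0.0839, 0.1242]
orientation: [2.188, -2.254, -0.006]
force: [-2.8, 1.2, 5.8]
opening: 0.0008
```

```bash
python3 - <<'E'
from plant import *
import numpy as np,cv2
f=[]
s=read_state();print(s["force"],s["tool_pos"],s["t"])
im,d=read_camera("wrist");cv2.imwrite("pics/wB.png",im)
s=read_state();print(s["force"],s["tool_pos"],s["t"])
E
python3 p.py B -.036 .1143
```

```text
[-2.82843096  1.16296801  5.77743309] [ 0.49313844 -0.08390819  0.12416723] 3.3
[-2.75081673  0.75846725  5.94069816] [ 0.49312589 -0.08389235  0.12418506] 3.35
open 0.0005527649185029465
tool axes [[-0.03, -1.0, -0.003], [-1.0, 0.03, 0.002], [-0.002, 0.003, -1.0]] tip [ 0.4931 -0.0839  0.1132] F [-2.75  0.76  5.94] t 3.35
shift cm [ 0.    0.03 -0.11]
turn about tool z -0.002
```

View pics/wB.png

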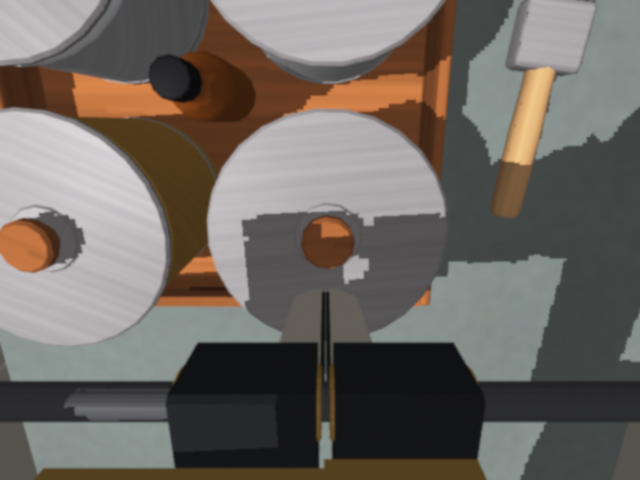

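The wrist picture shows the fingertips on the near part of lid B at about (325,300), clear of the knob at (328,242). I'll fit a plane to this lid's depth while it is pressed, to see whether it is level.

```bash
cat > tilt.py <<'E'
import sys
from plant import *
from h import *
C=dict(A=(.5322,.0391),B=(.5288,-.0849),C=(.6524,-.0885),D=(.656,.0357))
s=read_state();p=camera_params("wrist");im,d=read_camera("wrist")
if len(sys.argv)>1: cv2.imwrite("pics/%s.png"%sys.argv[1],im)
v,uu=np.mgrid[0:480:2,0:640:2];K=p["K"];dd=d[0:480:2,0:640:2]
r=np.stack([(uu-K[0,2])/K[0,0],-(v-K[1,2])/K[1,1],-np.ones(v.shape)],-1)
X=R.from_rotvec(p["orientation"]).apply((r*dd[...,None]).reshape(-1,3))+p["eye"];X=X[dd.ravel()>0]
tip=s["tool_pos"]
print("F",s["force"].round(2),"tcp",s["tool_pos"].round(4),s["t"])
for n,c in C.items():
    q=X-np.array([*c,0]);rr=np.hypot(q[:,0],q[:,1])
    m=(rr<.050)&(rr>.020)&(X[:,2]>.105)&(X[:,2]<.128)&(np.hypot(X[:,0]-tip[0],X[:,1]-tip[1])>.026)
    q=q[m]
    if len(q)<100: print(n,len(q));continue
    A=np.c_[q[:,:2],np.ones(len(q))]
    for _ in range(3):
        k=np.linalg.lstsq(A,q[:,2],rcond=None)[0];e=q[:,2]-A@k;g=abs(e)<2.5*e.std()+1e-5;A=A[g];q=q[g]
    print(n,len(q),"slope x,y",k[:2].round(4),"z0",k[2].round(4),"rms",e.std().round(5))
E
python3 tilt.py
```

```text
F [-2.75  0.76  5.94] tcp [ 0.4931 -0.0839  0.1242] 3.35
A 5324 slope x,y [-0.     -0.0016] z0 0.1181 rms 0.00058
B 6400 slope x,y [ 0.0004 -0.0008] z0 0.1133 rms 0.00059
C 1690 slope x,y [-0.013   0.0002] z0 0.1151 rms 0.00069
D 640 slope x,y [ 0.0031 -0.0051] z0 0.1196 rms 0.00064
```

B stays level under 6 N (slope 0.0004), so it is home. A is next.

```bash
python3 p.py A -.036 .1200
```

```text
open 0.0004366437062976028
tool axes [[-0.03, -1.0, -0.003], [-1.0, 0.03, 0.002], [-0.002, 0.003, -1.0]] tip [ 0.4931 -0.0839  0.1132] F [-3.22 -0.25  6.27] t 3.4
shift cm [-12.41   0.06  -0.66]
turn about tool z -0.002
```

Request:
play_rows(increments=[[[0,0,-1.2,0],[0,0,-2.5,0],[-3,0,-2.5,0],[-7,0,-2.5,0],[-10,0,-2.5,0]]])

```text
t: 3.9
tool_pos: [0.4967, 0.0174, 0.1507]
orientation: [-2.187, 2.254, 0.004]
force: [-0.2, -0.9, 1.2]
opening: 0.0004
```

```bash
python3 p.py A -.036 .1190
```

```text
open 0.00041756822429835994
tool axes [[-0.03, -1.0, -0.001], [-1.0, 0.03, 0.003], [-0.003, 0.001, -1.0]] tip [0.4966 0.0174 0.1397] F [-0.17 -0.93  1.17] t 3.9
shift cm [-2.26  0.11  2.08]
turn about tool z -0.002
```

Request:
play_rows(increments=[[[-2.2,0.1,0,0],[-2.25,0.1,0.8,0],[-2.25,0.1,1.5,0],[-2.25,0.1,1.9,0],[-2.25,0.1,1.9,0]]])

```text
t: 4.4
tool_pos: [0.4956, 0.039, 0.1306]
orientation: [2.186, -2.256, -0.006]
force: [-1.0, 0.1, -0.3]
opening: 0.0003
```

Request:
play_rows(increments=[[[0,0,0.1,0],[0,0,0.2,0],[0,0,0.2,0],[0,0,0.2,0]]])

```text
t: 4.8
tool_pos: [0.4958, 0.0388, 0.1289]
orientation: [2.185, -2.257, -0.005]
force: [-0.5, -1.0, 1.2]
opening: 0.0002
```

```bash
python3 tilt.py
```

```text
F [-0.51 -0.98  1.17] tcp [0.4958 0.0388 0.1289] 4.8
A 6453 slope x,y [-0.0005 -0.0006] z0 0.118 rms 0.00059
B 5252 slope x,y [0.0007 0.0002] z0 0.1154 rms 0.00059
C 817 slope x,y [-0.0022  0.0029] z0 0.1156 rms 0.00065
D 1581 slope x,y [-0.01    0.0012] z0 0.1192 rms 0.00067
```

Request:
play_rows(increments=[[[0,0,0.05,0],[0,0,0.1,0],[0,0,0.1,0],[0,0,0.1,0]]])

```text
t: 5.25
tool_pos: [0.4959, 0.0389, 0.1281]
orientation: [2.186, -2.256, -0.005]
force: [-1.5, -0.9, 3.7]
opening: 0.0005
```

Request:
play_rows(increments=[[[0,0,0.05,0],[0,0,0.1,0],[0,0,0.1,0],[0,0,0.1,0]]])

```text
t: 5.65
tool_pos: [0.4959, 0.0389, 0.1273]
orientation: [2.186, -2.256, -0.005]
force: [-2.8, -0.3, 4.9]
opening: 0.0005
```

```bash
python3 tilt.py; python3 p.py D -.036 .1205
```

```text
F [-2.78 -0.26  4.86] tcp [0.4959 0.0389 0.1273] 5.65
A 6420 slope x,y [-0.0002 -0.0007] z0 0.1164 rms 0.00059
B 5240 slope x,y [-0.0005  0.    ] z0 0.1154 rms 0.0006
C 773 slope x,y [-0.0108  0.0013] z0 0.1152 rms 0.00068
D 1554 slope x,y [-0.0131  0.0011] z0 0.119 rms 0.00064
open 0.0004717175649798351
tool axes [[-0.032, -0.999, -0.002], [-0.999, 0.032, 0.002], [-0.002, 0.002, -1.0]] tip [0.4959 0.0389 0.1163] F [-4.09 -0.65  6.03] t 5.7
shift cm [ -0.18 -12.41  -0.45]
turn about tool z -0.004
```

A stays level too and simply sinks on its seal. D is next, passing above A's knob.

Request:
play_rows(increments=[[[0,0,-1.8,0],[0,0,-3.5,0],[0,-3,-3.5,0],[0,-7,-3.5,0],[-0.1,-11,-3.5,0]]])

```text
t: 6.2
tool_pos: [0.6073, 0.0364, 0.162]
orientation: [-2.185, 2.256, 0.004]
force: [1.0, 0.5, 0.6]
opening: 0.0004
```

```bash
python3 p.py D -.036 .1205
```

```text
open 0.00039426013061376775
tool axes [[-0.032, -0.999, -0.002], [-0.999, 0.032, 0.002], [-0.002, 0.002, -1.0]] tip [0.6073 0.0364 0.151 ] F [0.99 0.54 0.59] t 6.2
shift cm [-0.07 -1.27  3.05]
turn about tool z -0.004
```

Request:
play_rows(increments=[[[-0.05,-1.25,0.7,0],[-0.05,-1.25,1.8,0],[-0.05,-1.25,2.7,0],[-0.05,-1.25,3.0,0],[-0.05,-1.25,3.0,0]]])

```text
t: 6.7
tool_pos: [0.6184, 0.0367, 0.131]
orientation: [2.185, -2.256, -0.007]
force: [-0.3, 0.0, 0.3]
opening: 0.0004
```

Request:
play_rows(increments=[[[0,0,0.1,0],[0,0,0.15,0],[0,0,0.15,0],[0,0,0.15,0]]])

```text
t: 7.1
tool_pos: [0.6185, 0.0367, 0.13]
orientation: [2.186, -2.256, -0.006]
force: [-0.2, -0.2, -0.3]
opening: 0.0004
```

```bash
python3 tilt.py
```

```text
F [-0.21 -0.18 -0.31] tcp [0.6185 0.0367 0.13  ] 7.1
A 8
B 1417 slope x,y [-0.0005 -0.0008] z0 0.1154 rms 0.0005
C 5136 slope x,y [-0.0002  0.0004] z0 0.1157 rms 0.00058
D 6553 slope x,y [ 0.0203 -0.0005] z0 0.1196 rms 0.00059
```

Request:
play_rows(increments=[[[0,0,0.05,0],[0,0,0.1,0],[0,0,0.15,0],[0,0,0.15,0]]])

```text
t: 7.55
tool_pos: [0.6185, 0.0367, 0.1283]
orientation: [2.186, -2.256, -0.006]
force: [-0.2, 0.8, 0.4]
opening: 0.0
```

```bash
python3 tilt.py wD
```

```text
F [-0.2   0.84  0.43] tcp [0.6185 0.0367 0.1283] 7.55
A 5
B 1334 slope x,y [ 0.0006 -0.0007] z0 0.1154 rms 0.00051
C 5134 slope x,y [-0.0003  0.0002] z0 0.1157 rms 0.00059
D 6642 slope x,y [ 0.0759 -0.003 ] z0 0.1197 rms 0.00059
```

View pics/wD.png

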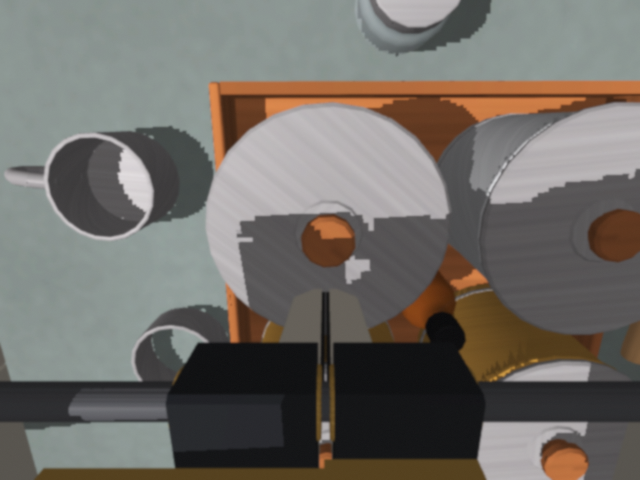

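D tilts 0.076 rad under almost no force, so D is the loose lid. Lifting off, then measuring its knob from the wrist camera.

Request:
play_rows(increments=[[[0,0,-1.2,0],[0,0,-2.6,0],[0,0,-3.5,0],[0,0,-3.5,0],[0,0,-3.5,0]]])

```text
t: 8.1
tool_pos: [0.619, 0.0366, 0.1641]
orientation: [-2.186, 2.256, 0.005]
force: [-0.1, 0.2, 0.3]
opening: 0.0002
```

```bash
cat > knob.py <<'E'
from plant import *
from h import *
s=read_state();p=camera_params("wrist");im,d=read_camera("wrist");cv2.imwrite("pics/wk%d.png"%int(100*s["t"]),im)
v,uu=np.mgrid[0:480,0:640];K=p["K"]
r=np.stack([(uu-K[0,2])/K[0,0],-(v-K[1,2])/K[1,1],-np.ones(v.shape)],-1)
X=R.from_rotvec(p["orientation"]).apply((r*d[...,None]).reshape(-1,3))+p["eye"]
q=X-np.array([.656,.0357,0]);m=(np.hypot(q[:,0],q[:,1])<.02)&(X[:,2]>.125)&(X[:,2]<.14)
Y=X[m];print(m.sum(),Y.mean(0).round(4),Y[:,2].max(), np.percentile(Y[:,0],[1,99]),np.percentile(Y[:,1],[1,99]))
g=Y[Y[:,2]>np.percentile(Y[:,2],60)];print("cap",g.mean(0).round(4))
c,rad=cv2.minEnclosingCircle(Y[:,:2].astype(np.float32)*1000);print(c,rad)
E
python3 knob.py; python3 tilt.py; python3 p.py D 0 .1335
```

```text
1579 [0.6551 0.033  0.1318] 0.13429564014147635 [0.64398094 0.66537121] [0.02244631 0.0435762 ]
cap [0.6546 0.0332 0.1326]
(654.234375, 33.092376708984375) 11.68915843963623
F [ 0.18 -0.84 -0.42] tcp [0.6186 0.0366 0.1633] 8.15
A 99 slope x,y [-0.0021 -0.001 ] z0 0.1182 rms 0.00051
B 2062 slope x,y [-0.0001 -0.0014] z0 0.1154 rms 0.00055
C 5387 slope x,y [-0.     -0.0006] z0 0.1157 rms 0.00061
D 4657 slope x,y [ 0.0007 -0.0008] z0 0.1196 rms 0.00061
open 0.0005156388393856452
tool axes [[-0.032, -0.999, -0.004], [-0.999, 0.032, 0.003], [-0.002, 0.004, -1.0]] tip [0.6183 0.0366 0.1519] F [ 0.72 -0.15 -0.75] t 8.2
shift cm [-0.03 -3.78  1.82]
turn about tool z -0.004
```

Cameras place the knob at (.656,.036) and (.655,.033), with its top at about .132. I'll go to (.655,.034).

Request:
play_rows(increments=[[[0.1,-1.5,0,0],[0.15,-3.4,0,0],[0.15,-3.7,0.4,0],[0.15,-3.7,1.2,0],[0.15,-3.7,1.6,0]]])

```text
t: 8.7
tool_pos: [0.6538, 0.0341, 0.1447]
orientation: [2.184, -2.254, -0.01]
force: [-0.7, 0.1, -0.5]
opening: 0.0006
```

```bash
python3 p.py D 0 .1325
```

```text
open 0.0005847112717968248
tool axes [[-0.032, -0.999, -0.006], [-0.999, 0.032, 0.003], [-0.002, 0.007, -1.0]] tip [0.6538 0.0341 0.1337] F [-0.69  0.11 -0.53] t 8.7
shift cm [-0.17 -0.21  0.12]
turn about tool z -0.004
```

Request:
play_rows(increments=[[[0,-0.1,0.1,0],[0,-0.12,0.2,0],[0,-0.12,0.25,0],[0,-0.12,0.25,0]]])

```text
t: 9.1
tool_pos: [0.6545, 0.0341, 0.1429]
orientation: [2.184, -2.254, -0.01]
force: [-3.1, -0.6, 3.6]
opening: 0.0004
```

Request:
play_rows(increments=[[[0,0,0.1,0],[0,0,0.15,0],[0,0,0.15,0],[0,0,0.15,0]]])

```text
t: 9.5
tool_pos: [0.6543, 0.0342, 0.1424]
orientation: [2.184, -2.254, -0.01]
force: [-3.1, 0.1, 6.1]
opening: 0.0007
```

Request:
play_rows(increments=[[[0,0,0.1,0],[0,0,0.2,0],[0,0,0.2,0],[0,0,0.2,0]]])

```text
t: 9.9
tool_pos: [0.6541, 0.0342, 0.1415]
orientation: [2.185, -2.254, -0.009]
force: [-4.1, 0.1, 7.2]
opening: 0.0003
```

Request:
play_rows(increments=[[[0,0,0.1,0],[0,0,0.2,0],[0,0,0.2,0],[0,0,0.2,0]]])

```text
t: 10.3
tool_pos: [0.654, 0.0342, 0.1405]
orientation: [2.185, -2.254, -0.008]
force: [-3.2, -0.5, 7.5]
opening: 0.0007
```

Request:
play_rows(increments=[[[0,0,0.15,0],[0,0,0.25,0],[0,0,0.25,0],[0,0,0.25,0]]])

```text
t: 10.7
tool_pos: [0.6538, 0.0342, 0.1392]
orientation: [2.185, -2.255, -0.007]
force: [-4.0, -0.2, 6.8]
opening: 0.0005
```

Request:
play_rows(increments=[[[0,0,0.15,0],[0,0,0.25,0],[0,0,0.25,0],[0,0,0.25,0]]])

```text
t: 11.1
tool_pos: [0.6537, 0.0342, 0.1387]
orientation: [2.186, -2.255, -0.006]
force: [-6.2, 0.0, 12.3]
opening: 0.0002
```

```bash
python3 tilt.py wD2
```

```text
F [-6.21  0.02 12.25] tcp [0.6537 0.0342 0.1387] 11.1
A 88
B 1444 slope x,y [ 0.0003 -0.0001] z0 0.1154 rms 0.00049
C 5179 slope x,y [-0.0001 -0.0009] z0 0.1157 rms 0.00056
D 4155 slope x,y [-0.0017 -0.0005] z0 0.1154 rms 0.00057
```

Request:
play_rows(increments=[[[0,0,0.1,0],[0,0,0.2,0],[0,0,0.2,0],[0,0,0.2,0]]])

```text
t: 11.55
tool_pos: [0.6537, 0.0342, 0.1387]
orientation: [2.186, -2.255, -0.005]
force: [-7.1, -0.1, 13.5]
opening: 0.0006
```

```bash
python3 tilt.py
```

```text
F [-7.1  -0.14 13.54] tcp [0.6537 0.0342 0.1387] 11.55
A 90
B 1454 slope x,y [ 0.0027 -0.0018] z0 0.1153 rms 0.00051
C 5200 slope x,y [-0.0001 -0.0004] z0 0.1157 rms 0.00057
D 4151 slope x,y [-0.0008 -0.0005] z0 0.1154 rms 0.00058
```

The lid came down 4.2 mm and now stays put as the force rises. Lifting off to re-test the edge.

Request:
play_rows(increments=[[[0,0,-0.6,0],[0,0,-1.6,0],[0,0,-2.0,0],[0,1.5,-2.0,0],[0,3.5,-2.0,0]]])

```text
t: 12.1
tool_pos: [0.619, 0.0351, 0.1591]
orientation: [2.187, -2.256, -0.004]
force: [-0.7, 0.1, 0.2]
opening: 0.0004
```

```bash
python3 tilt.py;python3 p.py D -.036 .1155
```

```text
F [-0.71  0.09  0.16] tcp [0.619  0.0351 0.1591] 12.1
A 89
B 2047 slope x,y [ 0.0004 -0.0003] z0 0.1154 rms 0.00054
C 5461 slope x,y [ 0.0003 -0.0007] z0 0.1157 rms 0.00059
D 4642 slope x,y [ 0.0004 -0.0011] z0 0.1155 rms 0.00061
open 0.0004835243827368179
tool axes [[-0.031, -1.0, -0.005], [-1.0, 0.031, 0.002], [-0.002, 0.005, -1.0]] tip [0.6162 0.0355 0.1475] F [ 2.73  0.27 -0.76] t 12.15
shift cm [-0.13 -0.39  3.2 ]
turn about tool z -0.003
```

Lid D stays down at .1155. Now a light edge check.

Request:
play_rows(increments=[[[-0.1,-0.35,1.0,0],[-0.1,-0.35,2.2,0],[-0.1,-0.35,3.0,0],[-0.1,-0.35,3.2,0],[-0.1,-0.35,3.2,0]]])

```text
t: 12.65
tool_pos: [0.6196, 0.0364, 0.1262]
orientation: [2.185, -2.253, -0.009]
force: [-4.5, -0.6, 6.8]
opening: 0.0003
```

Request:
play_rows(increments=[[[0,0,0.1,0],[0,0,0.15,0],[0,0,0.15,0],[0,0,0.15,0]]])

```text
t: 13.05
tool_pos: [0.6197, 0.0364, 0.126]
orientation: [2.185, -2.253, -0.009]
force: [-9.8, -0.0, 16.5]
opening: 0.0003
```

```bash
python3 tilt.py
```

```text
F [-9.75 -0.03 16.54] tcp [0.6197 0.0364 0.126 ] 13.05
A 11
B 1224 slope x,y [ 0.0011 -0.0011] z0 0.1154 rms 0.00049
C 5109 slope x,y [ 0.0003 -0.001 ] z0 0.1157 rms 0.00059
D 6453 slope x,y [ 0.0083 -0.0015] z0 0.1154 rms 0.00058
```

It is rigid: 16 N gives only 0.008 rad. Lifting clear.

Request:
play_rows(increments=[[[0,0,-1.5,0],[0,0,-4,0],[0,0,-7,0],[0,0,-10,0],[0,0,-10,0]]])

```text
t: 13.6
tool_pos: [0.6234, 0.0361, 0.2318]
orientation: [-2.185, 2.253, -0.0]
force: [1.1, 0.5, 0.1]
opening: 0.0005
```

Request:
play_rows(increments=[[[0,0,0,0],[0,0,0,0],[0,0,0,0],[0,0,0,0],[0,0,0,0]]])

```text
t: 14.1
tool_pos: [0.623, 0.0361, 0.2308]
orientation: [-2.186, 2.254, 0.002]
force: [0.4, 0.7, -0.2]
opening: 0.0006
```

```bash
python3 tilt.py wfin; python3 -c "
from plant import *;import cv2
cv2.imwrite('pics/sfin.png',read_camera('side')[0])"
```

```text
F [ 0.44  0.69 -0.17] tcp [0.623  0.0361 0.2308] 14.1
A 277 slope x,y [-0.0041  0.0009] z0 0.1183 rms 0.00061
B 1468 slope x,y [ 0.0008 -0.0016] z0 0.1154 rms 0.0006
C 3206 slope x,y [-0.0002 -0.0005] z0 0.1157 rms 0.00065
D 2555 slope x,y [-0.0003 -0.0004] z0 0.1155 rms 0.00066
```

View pics/sfin.png

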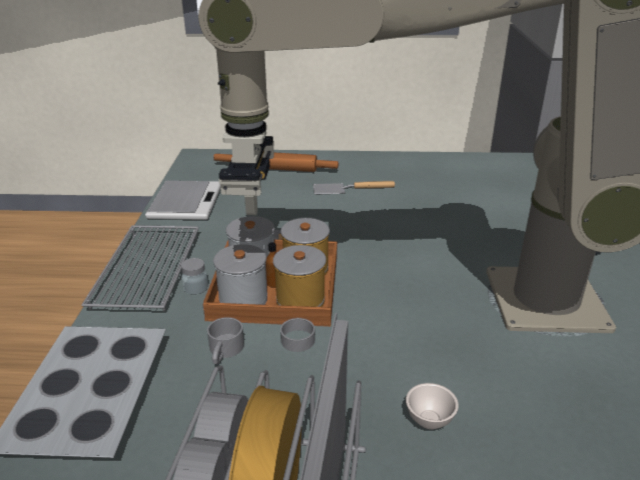

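The gripper hangs clear above the tins. Lid D (knob at about (239,255)) sits slightly lower than before, and nothing else has moved.

```bash
python3 -c "
from plant import *;print(close_job())"
```

```text
the job is handed in; nothing more can be done
None
```

The loose lid was on the far-left tin, as seen from the robot. It is now pressed fully home, and the job was handed in at about 14 s.

- **Finding it:** I pressed the near edge of the near-right and near-left lids with up to about 6 N, and both stayed level. The far-left lid tilted 0.076 rad under almost no force. I did not press the far-right lid once the loose one was found.
- **Seating it:** Pressing on its knob with up to about 13.5 N moved the lid down 4.2 mm. It then stopped, and it stayed down when I let go.
- **Last checks:** An edge press meant to be light reached 16.5 N because the lid no longer gave. It tilted only 0.008 rad, compared with 0.076 before. After release it lay level to within 0.0004 rad, at 115.5 mm instead of 119.6 mm. The final side picture shows nothing else moved and the gripper clear of everything.
- **Disagreement:** The fixed and wrist cameras differed by about 2 mm on where the knob was, so I pressed at a point between the two.

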